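Put the washed drip tray back into the coffee machine

ROBOT

A 7-joint arm with a two-finger parallel gripper is mounted at the origin on the work surface. World frame = base frame: x ahead of the robot, y to its left, z up, the work surface at z = 0. Lengths are in m, angles in rad, forces in N, time in s.
With the tool pointing down it reaches from about 0.4 to 0.85 m from the base axis. Payload 10.4 kg.
Tool frame: the origin (TCP) lies midway between the tips of the shut fingers; the grasp point (between the pads) lies 19 mm behind it (manip.pinch_z is the distance from the TCP to the grasp point, in m); y points along the fingers, x is the direction in which the jaws open and shut, and the axes are right-handed (so a half turn about y gives the same grasp; the last joint's range is limited). The gripper opens to 85 mm and grips with 20 to 120 N. Pads are 22 mm wide; open, the fingers measure 114 mm over their backs; the gripper's body (76 mm by 85 mm) begins 54 mm behind the grasp point. The pads swing forward as they close: fully open they stand 13 mm farther back than shut.
Start: joints at [1.125, 0.332, -0.065, 1.46, 0.022, 1.35, -0.088], TCP at [0.256, -0.57, 0.231] pointing down, gripper open.
Joint ranges: [-2.6, 2.6], [-0.5, 2.12], [-1.47, 1.34], [0.16, 2.42], [-1.27, 4.41], [0.06, 2.06], [-2.6, 2.6]. Speed limits (rad/s): [2.22, 2.22, 2.79, 2.79, 3.14, 3.14, 3.14].

INTERFACE

Orientations are given as a unit quaternion [x, y, z, w].
In Python, from workcell import manip gives the robot as it stands.
- The arm moves only by the shell command python3 -m pendant 'ROWS' [OPENING] [FORCE]. ROWS is a JSON object of lists of equal length, an entry for each row: "offset": the shift along the tool's x, y, z scaled (see below), a list of three; "turn": the turn, a rotation vector about the tool's x, y, z scaled (see below), a list of three. A call has 1 to 12 rows; each row is the pose to reach, as a shift and turn from the pose measured when the call began, along the tool's axes at that moment; what a row does not reach only later rows make up. The controller multiplies each number of a shift by 200 mm and each number of a turn by 45 degrees. A row lasts 1/8 s, in which the tool goes at most 62.5 mm and 10.7 degrees, less where a joint would pass 70% of its speed; a pose out of reach is approached as far as the arm can. A call with a number of a shift or a turn outside -1 to 1 is refused whole. A call with a gripper value outside its range is refused whole. OPENING is the opening in per cent of the stroke, from 0 (shut) to 100 (fully open), set as the call begins (- or left out, the last holds). The fingers move at their own pace and stop on an object; FORCE is the grip in N (left out, the last holds). Time passes only in rows, so rows that repeat a pose let the fingers close. It gives the time, the measured TCP pose, the force and the opening at its end, in the units of the state.
- manip.get_obs(): the state, without advancing time (a new reading comes with each control period).
- manip.camera(name): name is "side" or "top" or "wrist"; returns (picture, depth): 384x512x3 uint8, red, green, blue; 384x512 float32, m along the optical axis (not along the pixel's ray), 0 where there is no reading.
- manip.camera_model(name): a dict with "intrinsics" (3x3 intrinsics, pixels), "R" (3x3) and "t" (3): a world point X has camera coordinates R X + t; the wrist camera has in their place "tool_from_camera" (4x4, takes a point from camera to tool coordinates, whose origin is the TCP and whose axes are the tool frame's). Camera axes: x right, y down, z forward; pixel columns grow to the right and rows downward; lengths in m; the calibration is good to about 2 mm. A picture is of the moment at which its call begins: read the wrist's pose just before it. camera_model takes no time and is no camera call.
- manip.hand_in(): hands the job in, once; it reports no verdict.
The state is a dict: "clock": time; "joint_pos": joint angles; "joint_velocities": joint speeds; "tau": joint torques, N m; "position": TCP position; "ee_rot": TCP orientation; "ft_force": force on the tool from outside, world axes, zero at the start; "torque": the same for the moment, N m; "grip_width": opening from 0.0 (shut) to 1.0 (fully open).
Only numpy, scipy, OpenCV 4.12 (cv2) and the standard library are available. Lean on these libraries where they do the work, as an engineer would, in place of code of your own. Each camera call takes 0.05 s, during which the arm holds its last target. There are 200 camera calls.

TASK

The coffee machine's drip tray and its slotted steel cup grid have been washed and lie apart on the shelf. Set the grid flat into its seat in the front half of the tray, then slide the tray, grid and all, into the bay at the foot of the machine until it is fully home. Do not disturb the other things on the shelf.

Things in the scene. Friction and masses are not known exactly. Their poses are not given: they have to be found in the camera images.
- grid_mid (a point): Centre (half-way up) of the loose cup grid: a bright folded steel plate with cross slots and 3 mm skirts folded down all round, 84 mm long (x), 64 mm wide (y), 26 mm high (z up), about 130 g. It lies on the shelf, slots up; it can be gripped from above across its 64 mm width. A half turn about z looks the same.
- tray_mid (a point): Centre of the loose black plastic drip tray, 15 mm above its underside. A shallow open tub 184 mm long (x) by 80 wide (y), side rims 30 mm high, about 280 g. x points from its front to its rear, the way it goes in; z up. Front (x = -92 mm): fascia 96 mm wide, 36 high, with the pull lug. Rear corners bevelled 12 by 9 mm. It lies right way up on the shelf and slides along it.
- tray_lug (a point): Centre of the tray's pull lug, a solid black block in the middle of the fascia, standing 32 mm out from it (along -x), 20 mm wide (y), from 4 to 32 mm above the shelf; axes as the tray's. It can be gripped from above across its 20 mm width. It lies 108 mm in front of tray_mid.
- tray_seat (a point): Where grid_mid lies when the grid is seated: 40 mm in front of tray_mid, 33 mm above the tray's underside; axes as the tray's. The seat is a pocket in the front half of the tray: ledges 20 mm up, guides sloping in from 4.5 mm clearance a side at the 30 mm rim to 1.5 mm at the ledges. The grid lies in it lengthwise along the tray and stands 16 mm proud of the rims.
- machine: The fixed coffee machine, black and dark steel: 120 mm wide (y), 305 deep, 250 high, clear water tank at the rear. x points into it from its front, z up; origin on the shelf on its middle line, 70 mm behind the bay's mouth. Its head overhangs the space before the mouth by 62 mm, underside 160 mm up, with a spout reaching down to 129 mm, 34 mm in front of the mouth.
- bay_mouth (a point): Middle of the mouth of the bay in the foot of the machine, 15 mm above the shelf. x points into the machine, z up. The bay has no floor: the tray slides in on the shelf. It is 84 mm wide (2 mm clearance a side), 36 mm high and 82 mm deep to a rigid stop; its side walls flare to 100 mm wide over the first 30 mm.
- bay_home (a point): Where tray_mid lies when the tray is fully home, its rear against the stop: 10 mm in front of bay_mouth; axes as bay_mouth's. At home the tray's front half with the grid is outside the bay, under the spout, and the fascia stands 40 mm in front of the machine's head.
- caddy: Bystander: round grey polypropylene caddy with a domed lid and a press button, 160 mm across, 196 mm high; origin under its centre, z up.
- jar: Bystander: glass jar with an aluminium twist cap, 72 mm across, 105 mm high; origin under its centre, z up.
- mug: Bystander: white mug, 76 mm across and 85 mm high; origin under its centre, z up.
- milk_jug: Bystander: steel milk jug, 84 mm across and 95 mm high; origin under its centre, z up.
- scoop: Bystander: aluminium coffee scoop, bowl 52 mm across and 32 mm high, with a flat 95 mm handle along its -x; origin under the bowl, z up.
- teaspoon: Bystander: steel teaspoon 140 mm long lying along its x; origin near its middle.
There are look-alikes about, which are no part of the job. Leave any turquoise look-alike of the part that bears grid_mid alone. Of the things that look like the part that bears tray_mid, the larger one is meant.

How it is judged:
On the way, in this order (a step that is already met when the one before it is completed fails the run):
1. the grid lies seated in the tray, let go (horizontal distance between grid_mid and tray_seat below 0.005 m and z of grid_mid in the frame of tray_seat between -0.003 and 0.003 m and angle between the x axis of grid_mid and the x axis of tray_seat, either way round below 0.09 rad and contact force between the fingers and grid below 0.2 N), for 0.2 s.
2. the tray is fully home in the machine's bay (x of tray_mid in the frame of bay_home above -0.004 m and horizontal distance between tray_mid and bay_home below 0.006 m and angle between the x axis of tray_mid and the x axis of bay_home, either way round below 0.06 rad), for 0.2 s.
At the end, for the whole second after the job is handed in: The tray stands flat on the shelf in the bay, within 4 mm of its stop, within 6 mm of its home place and straight to 0.06 rad; the grid lies in its seat in the tray, within 5 mm sideways, 3 mm in height and 0.09 rad; both have been let go and lie still (all of step 2 and height (world z) of tray_mid below 0.018 m and angle between tray_mid's own z axis and vertical below 0.05 rad and horizontal distance between grid_mid and tray_seat below 0.005 m and z of grid_mid in the frame of tray_seat between -0.003 and 0.003 m and angle between the x axis of grid_mid and the x axis of tray_seat, either way round below 0.09 rad); the robot touches nothing.
It fails at once if a bystander is knocked over (angle between any of caddy, jar, mug, milk_jug's own z axis and vertical above 0.4 rad).
It fails at once if a bystander is pushed more than 30 mm from its place (distance of any of caddy, jar, mug, milk_jug, scoop, teaspoon from where it was at the start of the episode above 0.03 m).
It also fails if it takes over 56 s, if anything falls off the work surface, if the arm or the gripper's body presses on something with over 40 N, if the wrist force passes 120 N, or if a joint passes its speed limit or range.

## Working session

There is one attempt and no reset: what is moved stays moved. The work goes in short steps, Python scripts to look and compute and a shell command to move; the robot and the scene stay as the last step left them, time stands still between calls to the robot, and variables do not carry over. Pictures are saved under pics/ and viewed, about 8 in all and at most 12, crops included, and the job is handed in when it is done.

```bash
mkdir -p pics; cat > h.py <<'E'
import numpy as np, cv2
from scipy.spatial.transform import Rotation as Ro
from workcell import manip
def snap(n,f):
    o=manip.get_obs(); p,d=manip.camera(n); np.savez('pics/'+f+'.npz',p=p,d=d,pos=o['position'],q=o['ee_rot'])
    return p,d
def pts(n,f):
    z=np.load('pics/'+f+'.npz'); m=manip.camera_model(n); K=np.array(m['intrinsics']); d=z['d']
    v,u=np.mgrid[:d.shape[0],:d.shape[1]]
    c=np.stack([(u-K[0,2])/K[0,0]*d,(v-K[1,2])/K[1,1]*d,d],-1)
    if 'R' in m: return z['p'],(c-np.array(m['t']))@np.array(m['R'])
    T=np.array(m['tool_from_camera']); t=c@T[:3,:3].T+T[:3,3]
    return z['p'],t@Ro.from_quat(z['q']).as_matrix().T+z['pos']
def save(p,f): cv2.imwrite('pics/'+f+'.png',cv2.cvtColor(p,cv2.COLOR_RGB2BGR))
E
python3 - <<'E'
from h import *
o=manip.get_obs();print(o['clock'],o['position'],Ro.from_quat(o['ee_rot']).as_matrix().round(3),o['grip_width'],manip.pinch_z)
a,_=snap('top','top0');b,_=snap('side','side0')
save(cv2.resize(a,(800,600)),'top0')
save(cv2.resize(b,(800,600)),'side0')
E
```

```text
0.0 [ 0.25628781 -0.56960756  0.23047852] [[ 0.41  -0.001  0.912]
 [-0.912  0.001  0.41 ]
 [-0.001 -1.    -0.   ]] 0.9976427023633753 0.0187
```

View pics/top0.png

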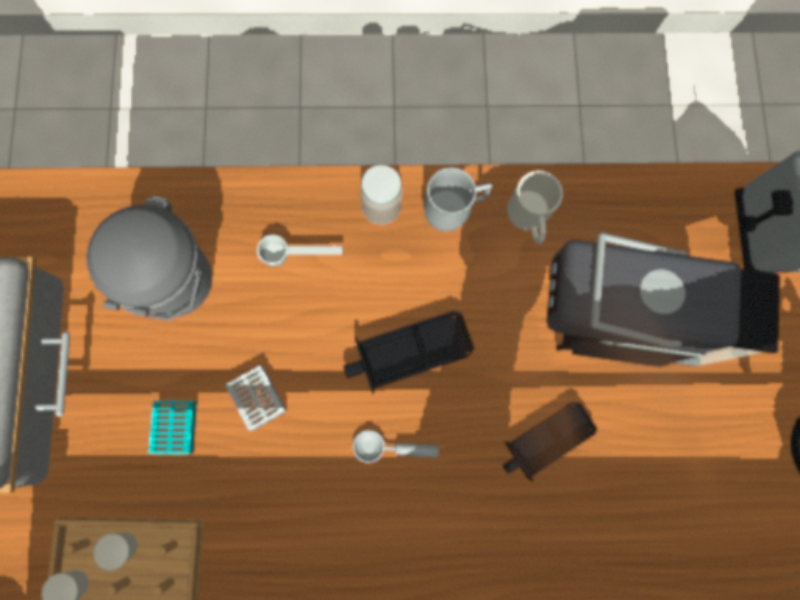

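View pics/side0.png

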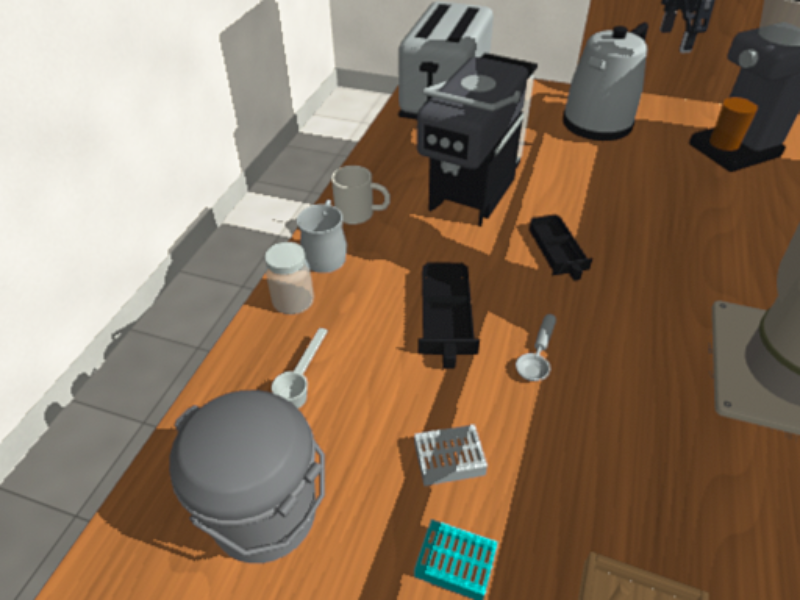

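The top picture shows these candidates:
- **Grid:** bright steel at (256,397). The turquoise one at (172,427) is the look-alike to leave alone.
- **Tray:** the large black one at (415,350), with its lug at lower left (355,368). The small one at (550,440) is the decoy.
- **Machine:** at (660,300), with its mouth facing left.

Next I'll measure these and check my choice in a close crop.

```bash
python3 - <<'E'
from h import *
p,X=pts('top','top0'); s=1.5625
for n,u,v in [('grid',256,397),('turq',172,427),('tray',440,345),('lug',355,368),('small',550,440),('machtop',640,270),('caddy',145,245),('table',300,450),('jar',382,180),('scoopR',370,445)]:
    print(n,X[int(v/s),int(u/s)].round(3))
m=manip.camera_model('top');print(np.array(m['R']).round(2).tolist(),(-np.array(m['R']).T@np.array(m['t'])).round(3))
def fit(name,cam,f,zlo,zhi,box):
    p,X=pts(cam,f); x0,x1,y0,y1=box
    k=(X[...,2]>zlo)&(X[...,2]<zhi)&(X[...,0]>x0)&(X[...,0]<x1)&(X[...,1]>y0)&(X[...,1]<y1)
    q=X[k]; r=cv2.minAreaRect((q[:,:2]*1000).astype(np.float32)); print(name,cam,k.sum(),[np.round(t,1) for t in r],q[:,2].mean().round(4))
g=X[int(397/s),int(256/s)];t=X[int(350/s),int(415/s)]
for c in ('top','side'):
  fit('grid',c,c+'0',.012,.04,(g[0]-.06,g[0]+.06,g[1]-.06,g[1]+.06))
  fit('tray',c,c+'0',.01,.05,(t[0]-.13,t[0]+.13,t[1]-.14,t[1]+.13))
# height map crop
a=p[180:320,80:400]; save(cv2.resize(a,(800,350),interpolation=cv2.INTER_CUBIC),'crop0')
E
```

```text
grid [0.462 0.305 0.026]
turq [0.417 0.436 0.028]
tray [ 0.547 -0.     0.003]
lug [0.506 0.142 0.035]
small [ 0.385 -0.179  0.003]
machtop [ 0.609 -0.247  0.252]
caddy [0.67  0.433 0.195]
table [ 0.375  0.234 -0.001]
jar [0.8   0.094 0.107]
scoopR [0.383 0.121 0.001]
[[-0.02, -1.0, 0.02], [-0.98, 0.01, -0.19], [0.19, -0.02, -0.98]] [0.402 0.101 1.053]
grid top 666 [array([461.8, 305.4]), array([84.9, 64.8]), np.float64(28.3)] 0.0268
tray top 880 [array([533.5,  56.5]), array([ 95.9, 215.3]), np.float64(17.0)] 0.0274
grid side 1008 [array([461. , 307.7]), array([84.5, 66.7]), np.float64(28.9)] 0.0249
tray side 1085 [array([531.2,  59.2]), array([ 95.3, 219. ]), np.float64(15.8)] 0.0246
```

View pics/crop0.png

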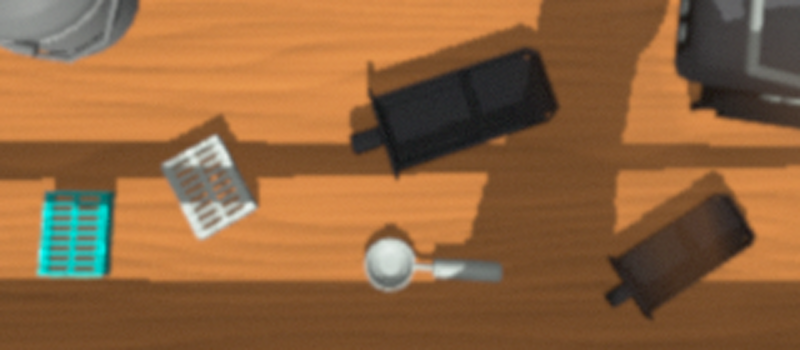

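The crop confirms the choice: steel grid at (208,187), measuring 85x65 mm, and tray about 96x216 mm including lug, with the lug at (367,138). Next is the machine. I'll fit its side and top faces.

```bash
python3 - <<'E'
from h import *
for c in ('top','side'):
    p,X=pts(c,c+'0')
    B=(X[...,0]>.45)&(X[...,0]<.78)&(X[...,1]<-.08)&(X[...,1]>-.62)
    for lo,hi in [(.005,.03),(.04,.12),(.12,.165),(.17,.235),(.235,.27)]:
        q=X[B&(X[...,2]>lo)&(X[...,2]<hi)]
        if len(q)>30:
            r=cv2.minAreaRect((q[:,:2]*1000).astype(np.float32)); print(c,lo,hi,len(q),[np.round(t,1) for t in r], q[:,1].max().round(3))
p,X=pts('side','side0')
# print height/xy map on front of machine
for v in range(60,145,8):
    print(v,[tuple((X[v,u]*1000).astype(int)) for u in range(266,345,8)])
a=p[30:160,240:360];save(cv2.resize(a,(552,598),interpolation=cv2.INTER_CUBIC),'mach')
E
```

```text
top 0.005 0.03 928 [array([ 614.9, -348. ]), array([329.5, 535.1]), np.float64(0.1)] -0.08
top 0.04 0.12 1870 [array([ 640.1, -368.4]), array([278.9, 479.2]), np.float64(0.1)] -0.129
top 0.12 0.165 1051 [array([ 593. , -413.3]), array([162.6, 421.8]), np.float64(35.1)] -0.197
top 0.17 0.235 2227 [array([ 596.8, -359.8]), array([233.8, 452. ]), np.float64(17.9)] -0.134
top 0.235 0.27 6625 [array([ 580.8, -262.1]), array([238.8, 135. ]), np.float64(81.1)] -0.138
side 0.005 0.03 329 [array([ 618.8, -330.2]), array([322.2, 430.4]), np.float64(0.0)] -0.115
side 0.04 0.12 1755 [array([ 641. , -333.4]), array([418.8, 277.9]), np.float64(90.0)] -0.124
side 0.12 0.165 868 [array([ 605.8, -378.8]), array([224.7, 483.4]), np.float64(18.7)] -0.144
side 0.17 0.235 2040 [array([ 609.5, -392.1]), array([231.7, 528.9]), np.float64(17.8)] -0.132
side 0.235 0.27 2127 [array([ 579.5, -258.3]), array([240. , 130.7]), np.float64(79.9)] -0.133
60 [(np.int64(773), np.int64(-539), np.int64(67)), (np.int64(644), np.int64(-187), np.int64(260)), (np.int64(622), np.int64(-187), np.int64(264)), (np.int64(608), n
[... 4378 characters left out ...]
), (np.int64(541), np.int64(-194), np.int64(46)), (np.int64(525), np.int64(-240), np.int64(17)), (np.int64(504), np.int64(-270), np.int64(0)), (np.int64(480), np.int64(-277), np.int64(0)), (np.int64(456), np.int64(-283), np.int64(1))]
140 [(np.int64(660), np.int64(-179), np.int64(0)), (np.int64(636), np.int64(-184), np.int64(1)), (np.int64(612), np.int64(-192), np.int64(0)), (np.int64(589), np.int64(-201), np.int64(0)), (np.int64(566), np.int64(-208), np.int64(0)), (np.int64(539), np.int64(-195), np.int64(15)), (np.int64(519), np.int64(-224), np.int64(0)), (np.int64(496), np.int64(-228), np.int64(1)), (np.int64(472), np.int64(-235), np.int64(2)), (np.int64(449), np.int64(-244), np.int64(0))]
```

View pics/mach.png

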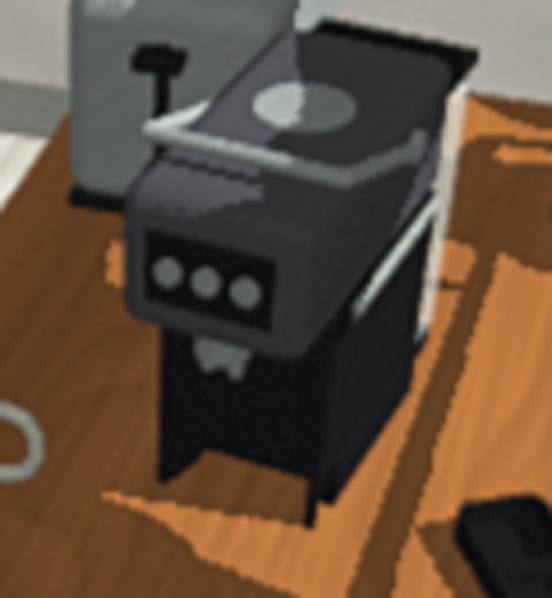

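The crop shows the bay open at the front between two thin walls, with feet at (165,480) and (310,520), and the spout at (220,355). I'll fit lines to the faces.

```bash
python3 - <<'E'
from h import *
def fitl(q,lab):
    q=q[:,:2]
    for _ in range(6):
        vx,vy,x0,y0=cv2.fitLine(q.astype(np.float32),cv2.DIST_HUBER,0,.001,.001).ravel()
        r=(q-[x0,y0])@np.array([-vy,vx]); q=q[abs(r)<max(.004,1.5*r.std()*.7)]
    print(lab,len(q),'ang',np.degrees(np.arctan2(vy,vx)).round(2),'pt',x0.round(4),y0.round(4),'rms',r.std().round(4))
p,X=pts('side','side0'); x,y,z=X[...,0],X[...,1],X[...,2]
fitl(X[(z>.05)&(z<.11)&(x>.545)&(x<.65)&(y<-.18)&(y>-.23)],'foot front')
fitl(X[(z>.17)&(z<.22)&(x>.55)&(x<.63)&(y<-.12)&(y>-.16)],'head front')
fitl(X[(z>.05)&(z<.22)&(x>.495)&(x<.535)&(y<-.21)&(y>-.33)],'side')
for c in('top','side'):
    p,X=pts(c,c+'0'); x,y,z=X[...,0],X[...,1],X[...,2]
    k=(z>.243)&(z<.257)&(x>.48)&(x<.7)&(y<-.12)&(y>-.5)
    q=X[k]; d=np.radians(-98.6); a=np.array([np.cos(d),np.sin(d)]);b=np.array([-a[1],a[0]])
    s=q[:,:2]@a;w=q[:,:2]@b
    L=[];H=[];S=[]
    for s0 in np.arange(s.min()+.04,s.min()+.2,.01):
        ww=w[(s>s0)&(s<s0+.01)]
        if len(ww)>5:L.append(ww.min());H.append(ww.max());S.append(s0)
    print(c,'smin',s.min().round(4)); print(np.round(S,3),np.round(L,3),np.round(H,3))
E
```

```text
foot front 534 ang -8.92 pt 0.5958 -0.205 rms 0.0015
head front 421 ang -7.19 pt 0.589 -0.1397 rms 0.0019
side 595 ang 81.06 pt 0.5204 -0.2655 rms 0.0008
top smin 0.0547
[0.095 0.105 0.115 0.125 0.135 0.145 0.155 0.165 0.175 0.185 0.195 0.205
 0.215 0.225 0.235 0.245] [0.575 0.562 0.549 0.548 0.548 0.547 0.547 0.547 0.548 0.556 0.555 0.556
 0.556 0.555 0.554 0.555] [0.67  0.67  0.671 0.679 0.679 0.68  0.68  0.679 0.679 0.672 0.67  0.67
 0.671 0.669 0.668 0.669]
side smin 0.0511
[0.091 0.101 0.111 0.121 0.131 0.141 0.151 0.161 0.171 0.181 0.191 0.201
 0.211 0.221 0.231 0.241] [0.557 0.55  0.549 0.548 0.548 0.547 0.55  0.549 0.558 0.557 0.557 0.559
 0.557 0.557 0.556 0.555] [0.671 0.67  0.558 0.674 0.676 0.673 0.677 0.674 0.668 0.669 0.664 0.669
 0.669 0.668 0.669 0.667]
```

```bash
cat > go.py <<'E'
import sys
from h import *
def plan(x,y,z,yaw=None):
    o=manip.get_obs();R=Ro.from_quat(o['ee_rot']).as_matrix();p=np.array(o['position'])
    s=R.T@(np.array([x,y,z])-p)/.2
    cur=np.degrees(np.arctan2(R[1,0],R[0,0])); yaw=cur if yaw is None else yaw
    c,k=np.cos(np.radians(yaw)),np.sin(np.radians(yaw))
    G=np.array([[c,0,-k],[k,0,c],[0,-1,0]])
    t=np.degrees(Ro.from_matrix(R.T@G).as_rotvec())/45
    print('clock',round(o['clock'],2),'pos',p.round(4),'yaw',cur.round(2),'F',np.round(o['ft_force'],1),'w',round(o['grip_width'],3),'| offset',s.round(3),'turn',t.round(3))
if __name__=='__main__': plan(*map(float,sys.argv[1:]))
E
python3 - <<'E'
from h import *
print(np.array(manip.camera_model('wrist')['tool_from_camera']).round(3),np.array(manip.camera_model('wrist')['intrinsics']).round(0))
E
python3 go.py .40 -.1 .30 -61.7
```

```text
[[ 1.     0.    -0.    -0.   ]
 [ 0.    -0.295  0.956 -0.142]
 [ 0.    -0.956 -0.295  0.075]
 [ 0.     0.     0.     1.   ]] [[329.   0. 254.]
 [  0. 329. 191.]
 [  0.   0.   1.]]
clock 0.1 pos [ 0.2563 -0.5697  0.2306] yaw -65.77 F [-0.4  0.5 -0.1] w 0.999 | offset [-1.847 -0.345  1.619] turn [ 0.    -0.091 -0.002]
```

```bash
python3 -m pendant '{"offset":[[-0.2,-0.07,0.18],[-0.4,-0.15,0.36],[-0.6,-0.22,0.54],[-0.8,-0.3,0.7],[-0.95,-0.35,0.82],[-0.95,-0.35,0.82]],"turn":[[0,0,0],[0,0,0],[0,-0.05,0],[0,-0.09,0],[0,-0.09,0],[0,-0.09,0]]}' 100; python3 go.py .40 -.1 .30 -61.7; python3 go.py .41 0 .28 -61.7
```

```text
clock: 0.85
position: [0.3293, -0.3269, 0.3019]
ee_rot: [-0.608, 0.361, -0.362, 0.608]
ft_force: [-0.5, -0.2, 0.5]
grip_width: 1.003
clock 0.85 pos [ 0.3293 -0.3269  0.3019] yaw -61.47 F [-0.5 -0.2  0.5] w 1.003 | offset [-0.828  0.009  0.852] turn [-0.001  0.005  0.001]
clock 0.85 pos [ 0.3293 -0.3269  0.3019] yaw -61.47 F [-0.5 -0.2  0.5] w 1.003 | offset [-1.243  0.109  1.135] turn [-0.001  0.005  0.001]
```

```bash
python3 -m pendant '{"offset":[[-0.2,0,0.2],[-0.4,0,0.4],[-0.6,0,0.6],[-0.8,0,0.8],[-0.95,0.05,0.95],[-0.95,0.1,0.95]],"turn":[[0,0,0],[0,0,0],[0,0,0],[0,0,0],[0,0,0],[0,0,0]]}'; python3 go.py .44 .17 .27 -61.7; python3 go.py .4615 .306 .13 -61.7
```

```text
clock: 1.6
position: [0.4061, -0.0672, 0.2814]
ee_rot: [-0.608, 0.36, -0.36, 0.609]
ft_force: [-0.2, -0.8, -0.3]
grip_width: 0.999
clock 1.6 pos [ 0.4061 -0.0672  0.2814] yaw -61.22 F [-0.2 -0.8 -0.3] w 0.999 | offset [-0.958  0.057  0.719] turn [-0.001  0.011  0.001]
clock 1.6 pos [ 0.4061 -0.0672  0.2814] yaw -61.22 F [-0.2 -0.8 -0.3] w 0.999 | offset [-1.503  0.757  1.14 ] turn [-0.001  0.011  0.001]
```

```bash
python3 -m pendant '{"offset":[[-0.22,0,0.17],[-0.45,0,0.34],[-0.68,0,0.5],[-0.9,0.05,0.67],[-0.98,0.1,0.75],[-0.98,0.1,0.75]],"turn":[[0,0,0],[0,0,0],[0,0.01,0],[0,0.01,0],[0,0.01,0],[0,0.01,0]]}'; python3 go.py .4615 .306 .16 -61.7
```

```text
clock: 2.35
position: [0.4434, 0.1766, 0.2602]
ee_rot: [0.607, -0.363, 0.361, -0.607]
ft_force: [-0.3, -0.6, -0.7]
grip_width: 1.003
clock 2.35 pos [0.4434 0.1766 0.2602] yaw -61.61 F [-0.3 -0.6 -0.7] w 1.003 | offset [-0.525  0.501  0.388] turn [ 0.002  0.002 -0.002]
```

```bash
python3 -m pendant '{"offset":[[-0.18,0.15,0.13],[-0.35,0.3,0.26],[-0.52,0.45,0.39],[-0.525,0.5,0.39],[-0.525,0.5,0.39]],"turn":[[0,0,0],[0,0,0],[0,0,0],[0,0,0],[0,0,0]]}'; python3 - <<'E'
from h import *
a,_=snap('wrist','w1'); save(a,'w1')
p,X=pts('wrist','w1')
for lo,hi in((.015,.04),(.02,.032)):
    k=(X[...,2]>lo)&(X[...,2]<hi)&(np.hypot(X[...,0]-.4615,X[...,1]-.306)<.065)
    print(k.sum(),[np.round(t,1) for t in cv2.minAreaRect((X[k][:,:2]*1000).astype(np.float32))],X[k][:,2].mean())
E
python3 go.py .4615 .306 .03 -61.7
```

```text
clock: 2.98
position: [0.4625, 0.3039, 0.1594]
ee_rot: [0.608, -0.363, 0.362, -0.606]
ft_force: [-0.2, -0.1, 0.9]
grip_width: 1.0
5361 [array([459.2, 306.5]), array([84.4, 64.1]), np.float64(29.0)] 0.02548254813482281
5255 [array([459.2, 306.5]), array([84.4, 64.1]), np.float64(29.0)] 0.025656317321995397
clock 3.02 pos [0.4629 0.3039 0.1604] yaw -61.75 F [-0.5 -0.6 -0.4] w 0.999 | offset [-0.012  0.652 -0.   ] turn [ 0.002 -0.001 -0.   ]
```

View pics/w1.png

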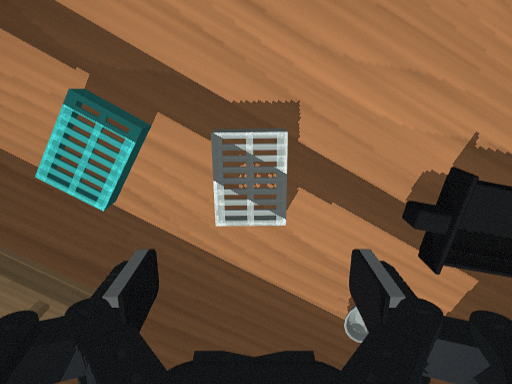

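The wrist view shows the grid at (250,178), square between the jaws, with turquoise clear at (95,150). I'll descend, correcting slightly to (0.460, 0.3065).

```bash
python3 go.py .460 .3065 .007 -61.2
```

```text
clock 3.02 pos [0.4629 0.3039 0.1604] yaw -61.75 F [-0.5 -0.6 -0.4] w 0.999 | offset [-0.018  0.767 -0.005] turn [ 0.002 -0.012 -0.   ]
```

```bash
python3 -m pendant '{"offset":[[-0.018,0.2,-0.005],[-0.018,0.42,-0.005],[-0.018,0.62,-0.005],[-0.018,0.7,-0.005],[-0.018,0.767,-0.005],[-0.018,0.767,-0.005],[-0.018,0.767,-0.005]],"turn":[[0,-0.012,0],[0,-0.012,0],[0,-0.012,0],[0,-0.012,0],[0,-0.012,0],[0,-0.012,0],[0,-0.012,0]]}'; python3 -m pendant '{"offset":[[0,0,0],[0,0,0],[0,0,0],[0,0,0],[0,0,0],[0,0,0]],"turn":[[0,0,0],[0,0,0],[0,0,0],[0,0,0],[0,0,0],[0,0,0]]}' 50 40; python3 go.py .460 .3065 .13
```

```text
clock: 3.9
position: [0.4608, 0.3069, 0.0082]
ee_rot: [-0.609, 0.36, -0.36, 0.609]
ft_force: [-0.1, -0.3, -0.3]
grip_width: 0.998
clock: 4.65
position: [0.4614, 0.3074, 0.0094]
ee_rot: [-0.608, 0.36, -0.36, 0.609]
ft_force: [-1.2, -1.8, 7.4]
grip_width: 0.734
clock 4.65 pos [0.4614 0.3074 0.0094] yaw -61.22 F [-1.2 -1.8  7.4] w 0.734 | offset [ 0.001 -0.603 -0.007] turn [-0.002  0.     0.   ]
```

```bash
python3 -m pendant '{"offset":[[0,-0.1,0],[0,-0.3,0],[0,-0.5,0],[0,-0.6,0],[0,-0.6,0]],"turn":[[0,0,0],[0,0,0],[0,0,0],[0,0,0],[0,0,0]]}' ; python3 - <<'E'
from h import *
a,_=snap('wrist','w2'); save(a,'w2')
p,X=pts('wrist','w2'); z=np.load('pics/w2.npz'); L=(X-z['pos'])@Ro.from_quat(z['q']).as_matrix()
k=(abs(L[...,0])<.031)&(abs(L[...,2])<.055)&(abs(L[...,1])<.05)
q=L[k]; print(len(q),np.percentile(q[:,1],[5,50,95]),np.percentile(q[:,2],[1,99]),[np.round(t,1) for t in cv2.minAreaRect((q[:,[0,2]]*1000).astype(np.float32))])
E
python3 go.py .526 .079 .13 17
```

```text
clock: 5.28
position: [0.4618, 0.3076, 0.1306]
ee_rot: [-0.607, 0.359, -0.361, 0.61]
ft_force: [0.6, -0.1, -2.5]
grip_width: 0.735
22870 [-0.01715058 -0.01606114 -0.00071725] [-0.0424156   0.04002443] [array([ 0. , -2.3]), array([62. , 85.2]), np.float64(0.0)]
clock 5.33 pos [0.4613 0.3069 0.1291] yaw -61.24 F [ 0.7 -0.7 -2.4] w 0.736 | offset [ 1.155 -0.004 -0.265] turn [-1.000e-03 -1.739e+00  2.000e-03]
```

View pics/w2.png

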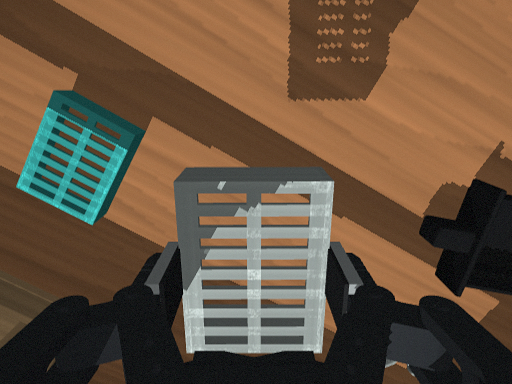

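The grid is held level and centred, with its top at rows 170-350 of the view. The top is 16.5 mm behind the TCP, and the centre is about 2 mm toward tool -z. I'll carry it to beside the tray so the wrist camera can look at the seat.

```bash
python3 go.py .546 .012 .165 17; python3 -m pendant '{"offset":[[0,-0.15,0],[0.15,-0.2,-0.03],[0.35,-0.2,-0.08],[0.55,-0.2,-0.13],[0.75,-0.2,-0.18],[0.95,-0.2,-0.22],[0.98,-0.2,-0.25]],"turn":[[0,0,0],[0,-0.15,0],[0,-0.35,0],[0,-0.55,0],[0,-0.75,0],[0,-0.95,0],[0,-0.95,0]]}'; python3 go.py .546 .012 .165 17
```

```text
clock 5.33 pos [0.4613 0.3069 0.1291] yaw -61.24 F [ 0.7 -0.7 -2.4] w 0.736 | offset [ 1.497 -0.179 -0.338] turn [-1.000e-03 -1.739e+00  2.000e-03]
clock: 6.2
position: [0.5118, 0.1074, 0.1671]
ee_rot: [0.698, -0.115, 0.114, -0.698]
ft_force: [-0.8, 0.8, -2.6]
grip_width: 0.734
clock 6.2 pos [0.5118 0.1074 0.1671] yaw -18.67 F [-0.8  0.8 -2.6] w 0.734 | offset [ 0.315  0.011 -0.397] turn [ 0.    -0.793 -0.002]
```

```bash
python3 -m pendant '{"offset":[[0.1,0.01,-0.12],[0.2,0.01,-0.25],[0.3,0.01,-0.39],[0.31,0.01,-0.4],[0.31,0.01,-0.4],[0.31,0.01,-0.4]],"turn":[[0,-0.2,0],[0,-0.4,0],[0,-0.6,0],[0,-0.79,0],[0,-0.79,0],[0,-0.79,0]]}'; cat > tray.py <<'E'
from h import *
import sys
f=sys.argv[1]; a,_=snap('wrist',f); save(a,f)
p,X=pts('wrist',f); z=np.load('pics/'+f+'.npz');R=Ro.from_quat(z['q']).as_matrix(); L=(X-z['pos'])@R
ok=(X[...,2]>.022)&(X[...,2]<.042)&(np.hypot(X[...,0]-.53,X[...,1]-.06)<.16)
q=X[ok]; print(len(q),[np.round(t,1) for t in cv2.minAreaRect((q[:,:2]*1000).astype(np.float32))])
h=np.clip(X[...,2]*1000*5,0,255).astype(np.uint8)
cv2.imwrite('pics/'+f+'z.png',np.hstack([cv2.resize(cv2.cvtColor(p,cv2.COLOR_RGB2BGR),(400,300)),cv2.cvtColor(cv2.resize(h,(400,300)),cv2.COLOR_GRAY2BGR)]))
E
python3 tray.py w3
```

```text
clock: 6.95
position: [0.5444, 0.0128, 0.1646]
ee_rot: [-0.699, -0.102, 0.104, 0.7]
ft_force: [0.6, -0.1, -1.4]
grip_width: 0.735
5350 [array([534. ,  50.4]), array([ 95.3, 201.5]), np.float64(17.0)]
```

View pics/w3z.png

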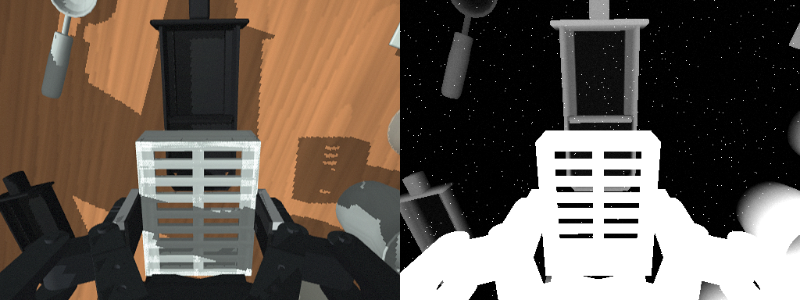

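The view shows the tray ahead with its fascia at the top (row ~22) and side rims straight. The lug is cut off at the top edge. I'll fit the rims and fascia in the tool frame.

```bash
cat > fit.py <<'E'
from h import *
import sys
f=sys.argv[1]
p,X=pts('wrist',f); z=np.load('pics/'+f+'.npz');R=Ro.from_quat(z['q']).as_matrix(); L=(X-z['pos'])@R
lx,lz,h=L[...,0]*1000,L[...,2]*1000,X[...,2]*1000
zs=float(sys.argv[2]) if len(sys.argv)>2 else 0
print('fascia band (h 33-40):')
k=(h>33)&(h<40)&(abs(lx)<70)&(lz>20)&(lz<160)
for a in range(-60,60,10):
    m=k&(lx>a)&(lx<a+10)
    if m.sum()>3: print(a,m.sum(),'z',np.percentile(lz[m],[2,98]).round(1),end=' ; ')
m=k; print('\nx ext',np.percentile(lx[m],[.5,99.5]).round(1))
k=(h>26)&(h<33)&(abs(lx)<60)
for b in range(25,150,8):
    m=k&(lz>b)&(lz<b+8)
    if m.sum()>6:
        l=lx[m&(lx<0)];r=lx[m&(lx>0)]
        if len(l)>2 and len(r)>2: print(b,m.sum(),'L',np.percentile(l,[2,98]).round(1),'R',np.percentile(r,[2,98]).round(1),'mid',((np.percentile(l,2)+np.percentile(r,98))/2).round(2))
E
python3 fit.py w3
```

```text
fascia band (h 33-40):
-50 61 z [117.  121.1] ; -40 105 z [116.9 121.9] ; -30 104 z [116.9 122. ] ; -20 99 z [117.1 121.8] ; -10 111 z [117.6 135. ] ; 0 102 z [117.7 138. ] ; 10 97 z [117.7 122.5] ; 20 106 z [117.8 122.7] ; 30 97 z [117.8 122.5] ; 40 74 z [118.2 122.5] ; 
x ext [-46.3  47.2]
25 112 L [-38.2 -25.8] R [13.9 41.5] mid 1.63
33 110 L [-38.  -34.1] R [37.2 41.2] mid 1.59
41 111 L [-38.5 -34. ] R [36.9 41.6] mid 1.57
49 115 L [-38.2 -34.3] R [36.8 41.3] mid 1.56
57 118 L [-38.7 -34.3] R [37. 41.] mid 1.18
65 126 L [-38.3 -34.5] R [36.7 41.2] mid 1.47
73 123 L [-38.8 -34.3] R [36.5 41.2] mid 1.17
81 129 L [-38.9 -34.7] R [36.8 40.7] mid 0.92
89 129 L [-39.  -34.5] R [36.5 40.7] mid 0.88
97 140 L [-39.2 -34.8] R [36.4 40.7] mid 0.72
105 132 L [-39.  -34.8] R [36.6 40.3] mid 0.68
113 431 L [-44.4  -0.9] R [ 1.4 45.5] mid 0.56
121 229 L [-9.3 -0.2] R [0.6 9.7] mid 0.22
129 298 L [-9.2 -0.2] R [0.6 9.6] mid 0.18
137 95 L [-9.1 -0.2] R [0.6 9.6] mid 0.21
```

```bash
python3 - <<'E'
from h import *
for f in('w2','w3'):
    p,X=pts('wrist',f); z=np.load('pics/'+f+'.npz');L=((X-z['pos'])@Ro.from_quat(z['q']).as_matrix())*1000
    k=(abs(L[...,1]+16.3)<2)&(abs(L[...,0])<29)&(abs(L[...,2])<50)
    for a in(-26,-3,22):
        m=k&(abs(L[...,0]-a)<4); print(f,a,np.percentile(L[...,2][m],[.5,99.5]).round(1),L[...,1][m].mean().round(2))
    for b in(-35,30):
        m=k&(abs(L[...,2]-b)<5);print(b,L[...,1][m].mean().round(2))
E
python3 go.py .524 .0825 .0315 16
```

```text
w2 -26 [-41.6  40.5] -16.18
w2 -3 [-43.3  40.5] -16.19
w2 22 [-41.6  40.6] -16.14
-35 -16.1
30 -16.13
w3 -26 [-41.8  40.6] -16.19
w3 -3 [-42.7  40.7] -16.18
w3 22 [-41.7  40.7] -16.15
-35 -16.13
30 -16.14
clock 7.0 pos [0.5445 0.0127 0.1648] yaw 16.79 F [-0.9  0.5 -1.5] w 0.732 | offset [0.004 0.667 0.363] turn [-0.001  0.018 -0.002]
```

```bash
python3 -m pendant '{"offset":[[0.006,0,0.18],[0.006,0,0.34],[0.006,0.1,0.357],[0.006,0.3,0.357],[0.006,0.5,0.357],[0.006,0.5,0.357],[0.006,0.5,0.357]],"turn":[[0,-0.017,0],[0,-0.017,0],[0,-0.017,0],[0,-0.017,0],[0,-0.017,0],[0,-0.017,0],[0,-0.017,0]]}'; python3 tray.py w4; python3 fit.py w4; python3 go.py .525 .0825 .031
```

```text
clock: 7.88
position: [0.5255, 0.0818, 0.066]
ee_rot: [-0.699, -0.108, 0.108, 0.699]
ft_force: [0.5, -0.1, -1.5]
grip_width: 0.735
5241 [array([519.2,  99.2]), array([ 95.4, 128.4]), np.float64(17.4)]
fascia band (h 33-40):
-50 148 z [46.2 51.1] ; -40 189 z [46.2 51.1] ; -30 185 z [46.2 51.1] ; -20 185 z [46.2 51.1] ; -10 219 z [46.3 78.1] ; 0 199 z [46.2 75.3] ; 10 189 z [46.2 51.1] ; 20 187 z [46.2 51.1] ; 30 189 z [46.3 51.1] ; 40 117 z [46.2 51.1] ; 
x ext [-47.6  46.1]
33 225 L [-40.7 -36.3] R [35.  39.1] mid -0.83
41 152 L [-40.7 -15.1] R [34.3 39.1] mid -0.81
49 662 L [-44.8  -0.2] R [ 0.3 42.8] mid -0.98
57 561 L [-10.4  -0.3] R [0.3 8.8] mid -0.78
65 590 L [-10.3  -0.3] R [0.3 9.2] mid -0.55
73 605 L [-10.7  -0.3] R [0.2 9.1] mid -0.79
81 139 L [-9.8 -0.3] R [0.2 8.3] mid -0.72
clock 7.92 pos [0.5258 0.0817 0.0664] yaw 17.53 F [ 0.9  0.2 -1.5] w 0.734 | offset [-0.003  0.177  0.005] turn [-0.  0.  0.]
```

View pics/w4z.png

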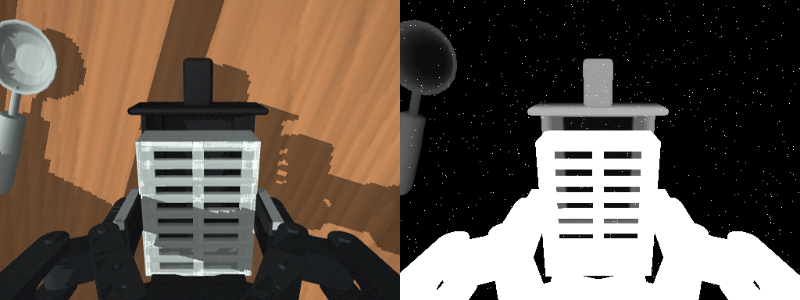

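The picture agrees: the grid is above the pocket, and the lug is centred at (198,80). The fit says to shift -0.8 mm in x and +0.5 mm in z. I'll lower now.

```bash
python3 -m pendant '{"offset":[[-0.004,0.05,0.003],[-0.004,0.1,0.003],[-0.004,0.14,0.003],[-0.004,0.17,0.003],[-0.004,0.183,0.003],[-0.004,0.183,0.003],[-0.004,0.183,0.003]],"turn":[[0,0,0],[0,0,0],[0,0,0],[0,0,0],[0,0,0],[0,0,0],[0,0,0]]}'; python3 tray.py w5; python3 fit.py w5 | head -4;  python3 - <<'E'
from h import *
p,X=pts('wrist','w5'); z=np.load('pics/w5.npz');L=((X-z['pos'])@Ro.from_quat(z['q']).as_matrix())*1000
k=(abs(L[...,1]+16.3)<4)&(abs(L[...,0])<29)&(abs(L[...,2])<50)
for b in(-35,0,35):
  m=k&(abs(L[...,2]-b)<5);print(b,np.median(X[...,2][m]).round(4))
for b in(-25,25):
  m=k&(abs(L[...,0]-b)<5);print(b,np.median(X[...,2][m]).round(4))
E
```

```text
clock: 8.8
position: [0.525, 0.0821, 0.0299]
ee_rot: [-0.699, -0.108, 0.108, 0.699]
ft_force: [-1.1, 0.0, -3.0]
grip_width: 0.736
11813 [array([522.8,  87.6]), array([ 95.7, 153.1]), np.float64(17.6)]
fascia band (h 33-40):
-50 211 z [45.8 50.6] ; -40 307 z [40.4 50.7] ; -30 376 z [40.3 50.7] ; -20 377 z [40.3 50.7] ; -10 406 z [40.4 74.1] ; 0 407 z [40.4 71.7] ; 10 378 z [40.4 50.7] ; 20 368 z [40.4 50.6] ; 30 300 z [40.7 50.7] ; 40 183 z [45.9 50.6] ; 
x ext [-47.   46.1]
25 277 L [-40.4 -37.1] R [35.9 39.4] mid -0.49
-35 0.0459
0 0.046
35 0.046
-25 0.046
25 0.0461
```

The grid is at seat height (top at 46 mm, level). I'll release it and lift.

```bash
python3 -m pendant '{"offset":[[0,0,0],[0,0,0],[0,0,0],[0,0,0],[0,0,0]],"turn":[[0,0,0],[0,0,0],[0,0,0],[0,0,0],[0,0,0]]}' 100; python3 -m pendant '{"offset":[[0,-0.05,0],[0,-0.25,0],[0,-0.5,0],[0,-0.5,0],[0,-0.5,0]],"turn":[[0,0,0],[0,0,0],[0,0,0],[0,0,0],[0,0,0]]}'; cat > rel.py <<'E'
from h import *
import sys
f=sys.argv[1]; a,_=snap('wrist',f); p,X=pts('wrist',f); z=np.load('pics/'+f+'.npz');R=Ro.from_quat(z['q']).as_matrix();L=(X-z['pos'])@R*1000
o=manip.get_obs(); lx,lz,h=L[...,0],L[...,2],X[...,2]*1000
near=(abs(lx)<60)&(lz>-60)&(lz<170)
def rect(k): return [np.round(t,1) for t in cv2.minAreaRect(np.stack([lx[k],lz[k]],-1).astype(np.float32))] if k.sum()>20 else None
g=near&(h>43)&(h<49); print('grid',g.sum(),rect(g),np.median(h[g]) if g.any() else '')
t=near&(h>20)&(h<41); print('tray+lug',rect(t)); print('yaw',np.degrees(np.arctan2(R[1,0],R[0,0])).round(2),z['pos'].round(4))
save(a,f)
E
python3 rel.py w6; python3 fit.py w6|head -3
```

```text
clock: 9.48
position: [0.525, 0.0821, 0.0299]
ee_rot: [-0.699, -0.108, 0.108, 0.699]
ft_force: [-0.7, -1.1, -0.2]
grip_width: 1.002
clock: 10.1
position: [0.5248, 0.0818, 0.1299]
ee_rot: [0.699, 0.108, -0.107, -0.699]
ft_force: [0.6, 1.0, -0.0]
grip_width: 1.0
grid 7539 [array([-0.4, -1.4]), array([64.3, 84.7]), np.float64(0.1)] 45.69346369984981
tray+lug [array([-0.6, 11.4]), array([142.5,  95.4]), np.float64(90.0)]
yaw 17.51 [0.5248 0.0818 0.1299]
fascia band (h 33-40):
-50 73 z [46.4 50.8] ; -40 105 z [40.6 50.7] ; -30 127 z [40.6 50.7] ; -20 120 z [40.6 50.7] ; -10 141 z [40.6 77. ] ; 0 134 z [40.6 69.7] ; 10 124 z [40.7 50.7] ; 20 119 z [40.7 50.7] ; 30 100 z [40.8 50.8] ; 40 69 z [46.4 50.8] ; 
x ext [-47.1  46.5]
```

View pics/w6.png

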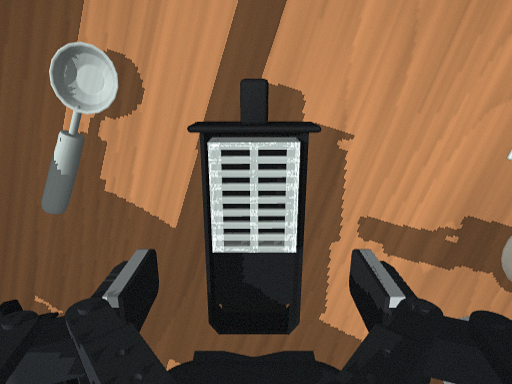

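The picture shows the grid seated squarely: grid at (255,195), fascia at row 128, lug at (255,100). Numerically, the grid is 0.2 mm from the seat lengthwise. Now I'll grip the lug.

```bash
python3 -m pendant '{"offset":[[-0.003,0,0.17],[-0.003,0,0.345],[-0.003,0.15,0.345],[-0.003,0.35,0.345],[-0.003,0.52,0.345],[-0.003,0.59,0.345],[-0.003,0.59,0.345],[-0.003,0.59,0.345]],"turn":[[0,0,0],[0,0,0],[0,0,0],[0,0,0],[0,0,0],[0,0,0],[0,0,0],[0,0,0]]}' 55; python3 -m pendant '{"offset":[[0,0,0],[0,0,0],[0,0,0],[0,0,0],[0,0,0],[0,0,0]],"turn":[[0,0,0],[0,0,0],[0,0,0],[0,0,0],[0,0,0],[0,0,0]]}' 10 50; python3 rel.py w7; python3 fit.py w7|head -3; python3 go.py .6077 -.083 .0125 -8.9
```

```text
clock: 11.15
position: [0.5038, 0.1477, 0.0124]
ee_rot: [-0.699, -0.108, 0.107, 0.699]
ft_force: [-0.7, -0.9, 0.3]
grip_width: 0.554
clock: 11.9
position: [0.5045, 0.1478, 0.0135]
ee_rot: [0.699, 0.109, -0.107, -0.699]
ft_force: [-1.3, -0.1, 7.8]
grip_width: 0.22
grid 848 [array([-0.5, -9.3]), array([42.4, 45.9]), np.float64(89.9)] 45.03029908047418
tray+lug [array([-0.6, -7.5]), array([44.2, 46.2]), np.float64(89.8)]
yaw 17.51 [0.5045 0.1478 0.0135]
fascia band (h 33-40):
clock 11.95 pos [0.5045 0.1479 0.0136] yaw 17.5 F [-2.1 -0.9  8.1] w 0.217 | offset [ 0.145  0.006 -1.256] turn [-0.     0.587  0.003]Traceback (most recent call last):
  File "fit.py", line 12, in <module>
    m=k; print('\nx ext',np.percentile(lx[m],[.5,99.5]).round(1))
                         ~~~~~~~~~~~~~^^^^^^^^^^^^^^^^^
    return _quantile_unchecked(
        a, q, axis, out, overwrite_input, method, keepdims, weights)
    return _ureduce(a,
                    func=_quantile_ureduce_func,
    ...<5 lines>...
                    overwrite_input=overwrite_input,
                    method=method)
    r = func(a, **kwargs)
    result = _quantile(arr,
                       quantiles=q,
    ...<2 lines>...
                       out=out,
                       weights=wgt)
    slices_having_nans = np.isnan(arr[-1, ...])
                                  ~~~^^^^^^^^^
IndexError: index -1 is out of bounds for axis 0 with size 0
```

The lug is gripped (about 19 mm). I'll drag the tray to a waypoint in line with the bay, with its rear about 30 mm before the mouth, and turn it as it goes.

```bash
python3 go.py .626 .0263 .0136 -8.9
```

```text
clock 11.95 pos [0.5045 0.1479 0.0136] yaw 17.5 F [-2.1 -0.9  8.1] w 0.217 | offset [ 0.396  0.001 -0.762] turn [-0.     0.587  0.003]
```

```bash
python3 -m pendant '{"offset":[[0.02,0,-0.05],[0.06,0,-0.13],[0.1,0,-0.22],[0.15,0,-0.31],[0.2,0,-0.4],[0.25,0,-0.49],[0.3,0,-0.58],[0.35,0,-0.67],[0.38,0,-0.73],[0.396,0,-0.762],[0.396,0,-0.762],[0.396,0,-0.762]],"turn":[[0,0.04,0],[0,0.1,0],[0,0.17,0],[0,0.24,0],[0,0.31,0],[0,0.38,0],[0,0.45,0],[0,0.52,0],[0,0.57,0],[0,0.587,0],[0,0.587,0],[0,0.587,0]]}'; python3 go.py .6087 -.0844 .0136 -8.9; python3 - <<'E'
from h import *
a,_=snap('top','t2'); b,_=snap('side','s2')
c=a[150:290,220:500]; save(np.vstack([cv2.resize(c,(600,300),interpolation=2),cv2.resize(b[60:200,200:480],(600,300),interpolation=2)]),'t2')
for n,f in(('top','t2'),('side','s2')):
    p,X=pts(n,f); x,y,z=X[...,0],X[...,1],X[...,2]
    k=(z>.043)&(z<.05)&(x>.5)&(x<.7)&(y>-.12)&(y<.03);  
    print(n,k.sum(),[np.round(t,1) for t in cv2.minAreaRect((X[k][:,:2]*1000).astype(np.float32))])
    k=(z>.024)&(z<.034)&(x>.53)&(x<.69)&(y>-.2)&(y<-.09)
    for y0 in np.arange(-.17,-.09,.012):
        m=k&(abs(y-y0)<.006)
        if m.sum()>3: print(round(y0,3),m.sum(),x[m].min().round(4),x[m].max().round(4),((x[m].min()+x[m].max())/2).round(4))
E
```

```text
clock: 13.45
position: [0.6255, 0.0267, 0.0137]
ee_rot: [-0.705, 0.054, -0.055, 0.705]
ft_force: [0.7, 0.1, -2.1]
grip_width: 0.223
clock 13.45 pos [0.6255 0.0267 0.0137] yaw -8.85 F [ 0.7  0.1 -2.1] w 0.223 | offset [ 0.003  0.    -0.562] turn [-0.001  0.001  0.003]
top 10 [array([590.1,  -9.3]), array([23. ,  2.9]), np.float64(81.4)]
side 116 [array([609.9, -25.5]), array([118.5,  44.8]), np.float64(75.9)]
-0.17 45 0.5699 0.635 0.6025
-0.158 14 0.5604 0.6373 0.5988
-0.146 5 0.5585 0.5621 0.5603
-0.134 4 0.5605 0.5639 0.5622
-0.122 5 0.5621 0.5656 0.5639
-0.11 6 0.5646 0.5672 0.5659
-0.098 4 0.5671 0.569 0.568
```

View pics/t2.png

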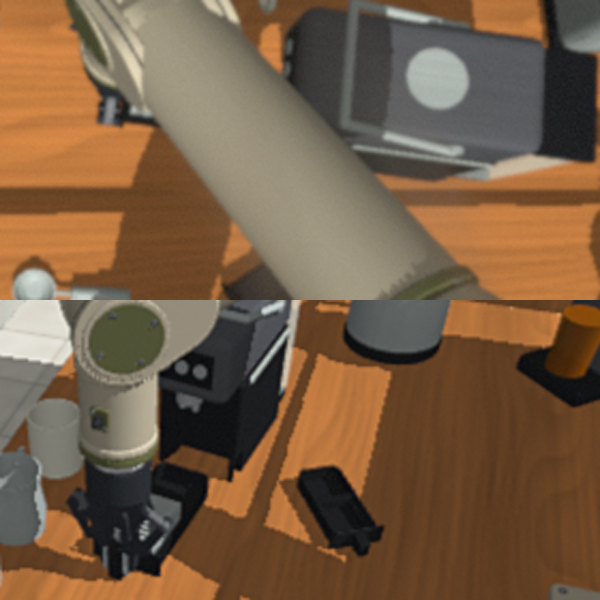

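The side picture shows the tray aligned with the bay, its rear at (190,475), and the wrist column close to the machine's head. I'll check arm clearance for the final 110 mm.

```bash
python3 - <<'E'
from h import *
a=np.array([np.cos(np.radians(-98.9)),np.sin(np.radians(-98.9))]); b=np.array([-a[1],a[0]])
T=np.array([.6255,.0267])
for n,f in(('top','t2'),('side','s2')):
    p,X=pts(n,f); d=X[...,:2]-T; s=d@a*1000; w=d@b*1000; z=X[...,2]*1000
    for lo in range(60,560,40):
        k=(z>lo)&(z<lo+40)&(s>-90)&(s<(140 if lo<280 else 400))&(abs(w)<(75 if lo<280 else 250))
        if k.sum()>8: print(n,lo,k.sum(),'s',np.percentile(s[k],[2,50,98]).round(0),'w',np.percentile(w[k],[2,98]).round(0))
E
```

```text
top 60 22 s [-15.  -7.  12.] w [-40. -20.]
top 100 123 s [-11.   0.  12.] w [-63. -35.]
top 140 61 s [-34. -11.   8.] w [-37. -13.]
top 180 34 s [-38. -18.  -1.] w [-42. -16.]
top 220 89 s [-40. -26.  -7.] w [-40.  -8.]
top 260 15 s [-52. -46. -24.] w [-31.  -0.]
top 300 46 s [-55. -34.  -7.] w [-66. -10.]
top 340 305 s [-63. -25.  12.] w [-90.  54.]
top 380 2018 s [-53.  -4.  42.] w [-97.  49.]
top 420 3017 s [-13.  38.  91.] w [-154.    2.]
top 460 3195 s [ 51.  85. 139.] w [-216.  -73.]
top 500 3908 s [ 97. 129. 190.] w [-245. -133.]
top 540 3242 s [142. 173. 241.] w [-248. -190.]
side 60 368 s [-19. -12.   8.] w [-53.  52.]
side 100 399 s [-21. -11.   8.] w [-62.  60.]
side 140 364 s [-40. -32.   3.] w [-37.  26.]
side 180 405 s [-44. -32.   6.] w [-41.  29.]
side 220 531 s [-46. -34.   9.] w [-40.  29.]
side 260 601 s [-49. -36.   4.] w [-41.  28.]
side 300 558 s [-63. -39.  -4.] w [-69.  31.]
side 340 1346 s [-66. -29.  22.] w [-95.  56.]
side 380 2468 s [-57.  -1.  65.] w [-146.   46.]
side 420 2515 s [-10.  42. 114.] w [-208.  -10.]
side 460 1449 s [ 50.  76. 138.] w [-239.  -82.]
```

The wrist column radius is about 46 mm and the head sits 59 mm ahead of the TCP at home, so there is about 13 mm of clearance. I'll slide in to about 60 mm first.

```bash
python3 -m pendant '{"offset":[[0.003,0,-0.06],[0.003,0,-0.12],[0.003,0,-0.18],[0.003,0,-0.23],[0.003,0,-0.28],[0.003,0,-0.32],[0.003,0,-0.35],[0.003,0,-0.35]],"turn":[[0,0,0],[0,0,0],[0,0,0],[0,0,0],[0,0,0],[0,0,0],[0,0,0],[0,0,0]]}'; python3 go.py .6087 -.0844 .0136 -8.9
```

```text
clock: 14.55
position: [0.6153, -0.0433, 0.0137]
ee_rot: [0.705, -0.054, 0.056, -0.705]
ft_force: [-0.3, -1.4, -2.0]
grip_width: 0.222
clock 14.55 pos [ 0.6153 -0.0433  0.0137] yaw -8.89 F [-0.3 -1.4 -2. ] w 0.222 | offset [-0.001  0.    -0.208] turn [-0.     0.     0.003]
```

```bash
python3 -m pendant '{"offset":[[0,0,-0.04],[0,0,-0.08],[0,0,-0.12],[0,0,-0.15],[0,0,-0.18],[0,0,-0.18]],"turn":[[0,0,0],[0,0,0],[0,0,0],[0,0,0],[0,0,0],[0,0,0]]}'; python3 go.py .6087 -.0844 .0136 -8.9
```

```text
clock: 15.3
position: [0.6097, -0.0798, 0.0137]
ee_rot: [0.705, -0.054, 0.056, -0.705]
ft_force: [-0.8, -0.3, -2.4]
grip_width: 0.219
clock 15.3 pos [ 0.6097 -0.0798  0.0137] yaw -8.95 F [-0.8 -0.3 -2.4] w 0.219 | offset [-0.001  0.    -0.023] turn [ 0.001 -0.001  0.003]
```

```bash
for i in 1 2 3; do :; done; python3 -m pendant '{"offset":[[0,0,-0.012],[0,0,-0.023],[0,0,-0.023],[0,0,-0.023]],"turn":[[0,0,0],[0,0,0],[0,0,0],[0,0,0]]}'; python3 -m pendant '{"offset":[[0,0,-0.01],[0,0,-0.015],[0,0,-0.015],[0,0,-0.015]],"turn":[[0,0,0],[0,0,0],[0,0,0],[0,0,0]]}'
```

```text
clock: 15.8
position: [0.6089, -0.0846, 0.0137]
ee_rot: [0.705, -0.054, 0.056, -0.705]
ft_force: [-0.6, -0.2, -2.5]
grip_width: 0.221
clock: 16.3
position: [0.6086, -0.0863, 0.0138]
ee_rot: [-0.705, 0.054, -0.056, 0.705]
ft_force: [-0.1, 5.3, -1.7]
grip_width: 0.221
```

```bash
python3 -m pendant '{"offset":[[0,0,-0.015],[0,0,-0.02],[0,0,-0.02],[0,0,-0.02]],"turn":[[0,0,0],[0,0,0],[0,0,0],[0,0,0]]}'; python3 -m pendant '{"offset":[[0,0,-0.015],[0,0,-0.02],[0,0,-0.02],[0,0,-0.02]],"turn":[[0,0,0],[0,0,0],[0,0,0],[0,0,0]]}'
```

```text
clock: 16.8
position: [0.6085, -0.0864, 0.0142]
ee_rot: [-0.703, 0.053, -0.055, 0.707]
ft_force: [1.3, 12.2, -1.2]
grip_width: 0.221
clock: 17.3
position: [0.6084, -0.0864, 0.0146]
ee_rot: [-0.702, 0.051, -0.055, 0.708]
ft_force: [0.8, 12.7, -0.1]
grip_width: 0.22
```

It hits a firm stop within 2 mm of the predicted home. I'll release, back off and lift.

```bash
python3 -m pendant '{"offset":[[0,0,0],[0,0,0],[0,0,0],[0,0,0],[0,0,0],[0,0,0.02],[0,-0.03,0.05],[0,-0.2,0.1],[0,-0.4,0.2],[0,-0.55,0.35],[0,-0.55,0.35],[0,-0.55,0.35]],"turn":[[0,0,0],[0,0,0],[0,0,0],[0,0,0],[0,0,0],[0,0,0],[0,0,0],[0,0,0],[0,0,0],[0,0,0],[0,0,0],[0,0,0]]}' 50; python3 go.py .625 .02 .17 -8.9
python3 - <<'E'
from h import *
s,_=snap('wrist','w8');b,_=snap('side','s8')
save(np.hstack([s[:,:400],cv2.resize(b[60:200,200:340],(384,384),interpolation=2)]),'w8')
E
```

```text
clock: 18.8
position: [0.6181, -0.0184, 0.125]
ee_rot: [-0.702, 0.052, -0.054, 0.708]
ft_force: [-0.2, -1.1, -0.7]
grip_width: 0.503
clock 18.8 pos [ 0.6181 -0.0184  0.125 ] yaw -8.59 F [-0.2 -1.1 -0.7] w 0.503 | offset [ 0.006 -0.223  0.197] turn [-0.011  0.007  0.004]
```

View pics/w8.png

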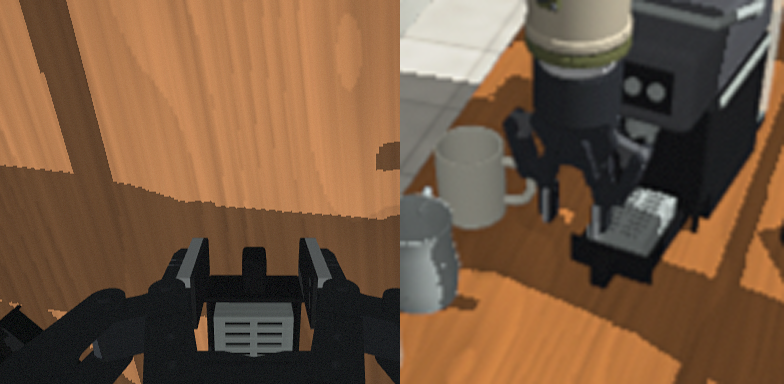

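The tray is home: the side view shows the grid in the tray under the spout, and the jaws are clear of the lug. I'll move off and check it with the fixed cameras.

```bash
python3 -m pendant '{"offset":[[0,-0.2,0.1],[0,-0.3,0.3],[0,-0.3,0.6],[0,-0.3,0.9],[-0.2,-0.3,1],[-0.4,-0.3,1],[-0.4,-0.3,1]],"turn":[[0,0,0],[0,0,0],[0,0,0],[0,0,0],[0,0,0],[0,0,0],[0,0,0]]}'
python3 - <<'E'
from h import *
a=np.array([np.cos(np.radians(-98.94)),np.sin(np.radians(-98.94))]); b=np.array([-a[1],a[0]]); M=np.array([.5898,-.204])
for n in('top','side'):
    pc,_=snap(n,n+'9'); p,X=pts(n,n+'9'); d=X[...,:2]-M; s=d@a*1000;w=d@b*1000;z=X[...,2]*1000
    def rect(k): return k.sum(),[np.round(t,1) for t in cv2.minAreaRect(np.stack([s[k],w[k]],-1).astype(np.float32))] if k.sum()>8 else None
    near=(abs(w)<60)&(s>-150)&(s<5)
    print(n,'grid',rect(near&(z>42)&(z<50)&(s<-15)),'fascia+lug',rect(near&(z>24)&(z<40)&(s<-93)),'rims',rect(near&(z>24)&(z<33)&(s<-5)))
    k=near&(z>33)&(z<40)&(abs(w)>14); print('fascia s',np.percentile(s[k],[2,98]) if k.any() else '')
    k=(z>170)&(z<225)&(abs(w)<40)&(s>-90)&(s<-40); print('head s',np.median(s[k]).round(1) if k.any() else '')
p=np.load('pics/side9.npz')['p'];save(cv2.resize(p,(800,600)),'side9')
E
```

```text
clock: 19.77
position: [0.5662, 0.1905, 0.1852]
ee_rot: [-0.703, 0.052, -0.053, 0.708]
ft_force: [1.9, -0.5, 0.8]
grip_width: 0.501
top grid (np.int64(412), [array([-53.7,   1.1]), array([64.7, 73.4]), np.float64(90.0)]) fascia+lug (np.int64(191), [array([-112.9,    1. ]), array([93.8, 39. ]), np.float64(88.9)]) rims (np.int64(205), [array([-70.6,   2.3]), array([123.7,  92. ]), np.float64(4.6)])
fascia s [-100.36652153    2.71877269]
head s -62.2
side grid (np.int64(290), [array([-54.9,   0.2]), array([79.6, 63.5]), np.float64(0.9)]) fascia+lug (np.int64(25), [array([-116.9,  -22.9]), array([43.3, 42. ]), np.float64(82.7)]) rims (np.int64(88), [array([-71.8,  -8.9]), array([127.1,  71.2]), np.float64(5.0)])
fascia s [-100.02297729    3.919068  ]
head s -63.7
```

View pics/side9.png

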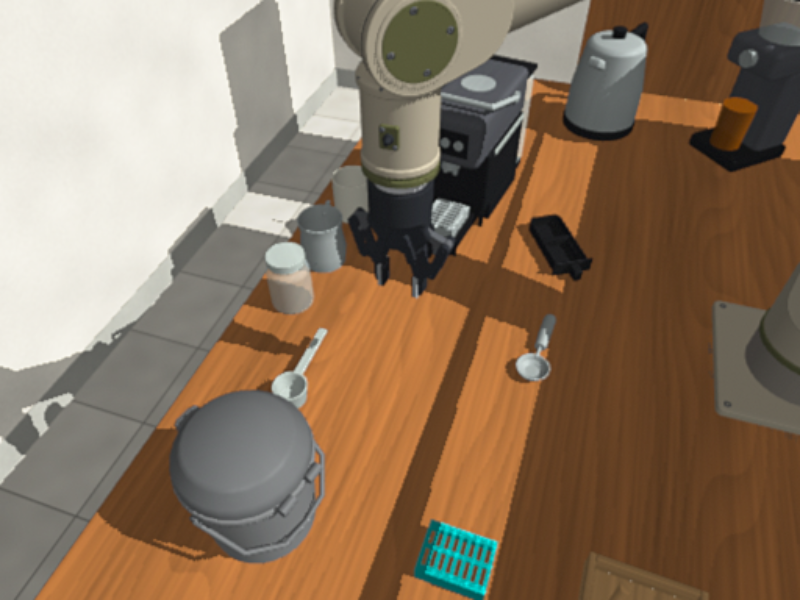

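The side view shows the tray in the bay with the grid at (450,217), the bystanders unmoved, and the robot clear. I'm handing in.

```bash
python3 -c "
from workcell import manip
print(manip.hand_in())"
```

```text
the job is handed in; nothing more can be done
None
```

I set the steel grid into the seat in the front half of the tray and let it go. I then pulled the tray round by its lug, slid it into the bay until it hit the stop, let go and backed off. The job was handed in at about 20 s of the 56 s allowed; no verdict is reported.

- **Grid seat:** with the tray still outside the bay, the wrist camera put the grid 0.2 mm from its seat lengthwise. Its top was level at 46 mm and it was square to about 0.1°. After the tray went in, the fixed cameras still showed it in place, but only coarsely.
- **Tray home:** it met a firm stop at 12–13 N, within about 2 mm of the home point I had worked out. The fascia measured 100–101 mm in front of the mouth, against 102 mm expected. The tray was about 1 mm off the bay's middle line and about 1° off straight, as near as the cameras show.
- **Surroundings:** the final side picture showed the bystanders and the turquoise look-alike where they started, judged by eye. The robot was touching nothing.
- **Disagreements:**
  - The stop came about 2 mm deeper than my camera estimate, which fits the calibration error.
  - One rim fit in the last check gave an angle near 5°. Its points were partly hidden, so I set it aside in favour of the fascia fit (about 1°).

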